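# Stand the sloping film board up to dry against the drying rest

## Task

Get the sloping green film board ready to drip dry. First take the blue-capped jar that is in the way, in front of the drying rest, and set it upright, wholly on the round yellow mat; then slide the board up to the rest's kerb and tip it up over its foot edge, so that it stands on that edge right at the kerb, square to the rest and between its two posts, leaning with its green side back against the rubber bar. Do not tip the jar over, and leave the small amber jar, the wash bottle and the white-capped jar where they stand.

Things in the scene. Friction and masses are not known exactly. Their poses are not given: they have to be found in the camera images.
- board: Loose slab, 125 (foot to lip edge) x 140 (wide) x 9 mm, about 0.3 kg, green film on top. Lies sloping 17 degrees: foot edge on the bench, lip edge raised by a black bar under it. Origin: middle of the foot edge's lower corner. While it lies so, x points level from lip to foot, y along the foot edge (-70 to 70 mm), z up; leaning on the rest, z is about level, pointing to the rest.
- board_lip (a point): Middle of the lip edge's lower corner, at x = -120, z = 36.5 mm of the board (upper corner 8.6 mm higher). Under the lip is a space 31 mm deep for fingertips, as far as the black bar.
- board_bar (a point): Middle of the black bar's side towards the lip, at its bottom on the bench: x = -88.5 mm, z = 0 of the board. The bar runs along the board's y, 112 mm long, and is 12.5 mm thick and 25 mm high.
- rest: Drying rest, fixed. Origin: on the bench, middle of its kerb's front face; x points from the kerb to the bar (away from the board), y along the kerb, z up. Kerb: aluminium strip 10 mm high, 12 deep, 236 long. Steel posts 10 mm thick at y = -110 and 110 mm lean back; struts reach x = 74 mm. A board standing at the kerb leans about 15 degrees past upright on the bar.
- rest_bar (a point): Middle of the axis of the rest's black rubber bar, 28.5 mm behind the kerb's face and 90 mm above the bench; 12 mm diameter, along the rest's y from post to post.
- jar: Loose round white jar with a blue cap, 52 mm diameter, 70 mm tall, about 0.18 kg; it stands between the board's foot edge and the kerb. Origin: centre of its underside, z up.
- mat: Round black mat with a yellow face, fixed on the bench, 90 mm diameter, 3.4 mm thick, to the left or the right of the rest. Origin: centre of its underside.
- amber_jar: Bystander: small amber-brown jar with a white cap, 44 mm diameter, 60 mm tall, on the side of the rest where the mat is not. Origin: centre of its underside.
- bottle: Bystander: white wash bottle with a red top, 72 mm diameter, 155 mm tall. Origin: centre of its underside.
- white_jar: Bystander: white jar with a white cap, 52 mm diameter, 70 mm tall. Origin: centre of its underside.
Things that resemble listed ones, but are neither listed nor needed, are in the scene too. What is shaped like the jar but purple is not meant.

How it is judged:
By the outcome, as a careful person would: the job done as asked, in the order asked, and still so for the second after the job is handed in, with the robot touching nothing.
It also fails if it takes over 72 s, if anything falls off the work surface, if the arm or the gripper's body presses on something with over 40 N, if the wrist force passes 120 N, or if a joint passes its speed limit or range.

## Robot

A 6-joint arm with a two-finger parallel gripper is mounted at the origin on a cart in front of the work surface, level with it; the furniture and walls round the work are solid. World frame = base frame: x ahead of the robot, y to its left, z up, the work surface at z = 0. Lengths are in m, angles in rad, forces in N, time in s.
With the tool pointing down it reaches from about 0.225 to 0.875 m from the base axis. Payload 3.4 kg.
Tool frame: the origin (TCP) lies on the mounting face of the last link; the fingertips stand 173 mm ahead of it and the grasp point (between the pads) lies 155 mm ahead of it; z points along the fingers, y is the line along which they close (so a half turn about z gives the same grasp; the last joint's range is limited). The gripper opens to 85 mm and grips with 20 to 120 N. Pads are 22 mm wide; open, the fingers measure 114 mm over their backs; the gripper's body (76 mm by 85 mm) begins 54 mm behind the grasp point. The pads swing forward as they close: fully open they stand 13 mm farther back than shut.
Start: joints at [1.019, 0.276, 1.505, -0, 1.361, -0.121], TCP at [0.24, 0.522, 0.405] pointing down, gripper open.
Joint ranges: [-2.89, 2.89], [-0.75, 2.08], [0.22, 2.7], [-1.18, 4.32], [0.11, 2.71], [-2.7, 2.7]. Speed limits (rad/s): [2.57, 2.57, 3.14, 3.14, 3.14, 3.14].

## Interface

Orientations are given as a unit quaternion [w, x, y, z].
In Python, from rig import manip gives the robot as it stands.
- The arm moves only by the tool carry_out, never from a script. Its arguments are lists of equal length, an entry for each row: "linear": the shift along the world's x, y, z each as a share of 500 mm, from -1 to 1, a list of three; "angular": the turn, a rotation vector about the world's x, y, z each as a share of 0.08 rad, from -1 to 1, a list of three; "hand": the opening, from 0 (shut) to 1 (fully open). In form: {"linear": [[x, y, z], ...], "angular": [[rx, ry, rz], ...], "hand": [hand, ...]}. A call has 1 to 8 rows; each row shifts and turns the commanded pose from where the row before left it; what a row does not reach is not made up. A row lasts 1/12 s, in which the tool goes at most 41.7 mm and 7.16 degrees, less where a joint would pass 70% of its speed; a pose out of reach is approached as far as the arm can. A call with a number of a shift or a turn outside -1 to 1 is refused whole. A call with a gripper value outside its range is refused whole. The fingers move at their own pace and stop on an object; "force" is the grip in N (left out, the last holds). Time passes only in rows, so rows that do not move let the fingers close. It gives the time, the measured TCP pose, the force, the opening and the grip force at its end, in the units of the state.
- manip.get_state(): the state, without advancing time (a new reading comes with each control period).
- manip.get_image(name): name is "scene" or "top" or "wrist"; returns the picture (400x640x3 uint8, red, green, blue); there is no depth.
- manip.camera_params(name): a dict with "fx", "fy", "cx", "cy" (pixels), "view" (4x4, takes a point from world to camera coordinates); the wrist camera has in their place "hand_eye" (4x4, takes a point from camera to tool coordinates, whose origin is the TCP and whose axes are the flange's). Camera axes: x right, y down, z forward; pixel columns grow to the right and rows downward; lengths in m; the calibration is good to about 2 mm. A picture is of the moment at which its call begins: read the wrist's pose just before it. camera_params takes no time and is no camera call.
- manip.sign_off(): hands the job in; it is judged then, once.
The state is a dict: "clock": time; "qpos": joint angles; "qd": joint speeds; "effort": joint torques, N m; "position": TCP position; "ee_rot": TCP orientation; "contact_force": force on the tool from outside, world axes, zero at the start; "moment": the same for the moment, N m; "width": finger opening in m; "gripper_force": force on a finger pad.
Only numpy, scipy, OpenCV 4.12 (cv2) and the standard library are available. Lean on these libraries where they do the work, as an engineer would, in place of code of your own. Each camera call takes 0.05 s, during which the arm holds its last target. There are 200 camera calls.

## Working session

There is one attempt and no reset: what is moved stays moved. The work goes in short steps, Python scripts to look and compute and a tool call to move; the robot and the scene stay as the last step left them, time stands still between calls to the robot, and variables do not carry over. Pictures are saved under pics/ and viewed, at most 12 in all, crops included, and the job is handed in when it is done.

Besides the shell and the picture viewer there is one more tool, called after "Emit:" in YAML: its name, and indented under it one key for each argument. carry_out: Moves the arm, as the interface text tells. Its arguments: {"type":"object","properties":{"linear":{"type":"array"},"angular":{"type":"array"},"hand":{"type":"array"},"force":{"type":"number"}},"required":["linear","angular","hand"]}

```bash
ls; mkdir -p pics; python3 - <<'E'
from rig import manip
import cv2,numpy as np
ims=[manip.get_image(n) for n in("scene","top")]
for n,i in zip(("scene","top"),ims): cv2.imwrite(f"pics/{n}0.png",i[:,:,::-1])
for n in("scene","top","wrist"): print(n,{k:np.round(v,4).tolist() for k,v in manip.camera_params(n).items()})
s=manip.get_state();print(s)
E
```

```text
pics
scene {'fx': 407.5459, 'fy': 407.5459, 'cx': 319.3961, 'cy': 198.7054, 'view': [[0.8957, -0.4444, -0.0148, -0.5035], [-0.2623, -0.5011, -0.8247, 0.2426], [0.3591, 0.7425, -0.5654, 0.7945], [0.0, 0.0, 0.0, 1.0]]}
top {'fx': 432.1799, 'fy': 432.1799, 'cx': 318.3767, 'cy': 201.654, 'view': [[-0.0145, -0.9996, 0.0226, 0.0219], [-0.9956, 0.0123, -0.0926, 0.5856], [0.0923, -0.0238, -0.9954, 0.9882], [0.0, 0.0, 0.0, 1.0]]}
wrist {'fx': 305.9079, 'fy': 305.9079, 'cx': 319.6536, 'cy': 198.1846, 'hand_eye': [[-0.0012, -0.9516, -0.3075, 0.0787], [1.0, -0.0012, -0.0001, -0.0008], [-0.0002, -0.3075, 0.9516, 0.0313], [0.0, 0.0, 0.0, 1.0]]}
{'clock': 0.1, 'qpos': array([ 1.01900345e+00,  2.76547751e-01,  1.50600310e+00, -1.88487994e-05,
        1.36067465e+00, -1.21027210e-01]), 'qd': array([-7.77526123e-04, -2.37129634e-03, -1.63859777e-03,  4.21919889e-04,
        6.99536763e-05, -5.92747711e-04]), 'effort': array([ 3.73420946e-03, -4.17697942e+01, -2.46406782e+01, -4.10246344e-05,
        5.82386725e-03, -2.15097793e-05]), 'position': array([0.24002958, 0.52230935, 0.40391821]), 'ee_rot': array([-2.60803755e-04,  2.13719431e-01,  9.76894743e-01, -7.73704110e-04]), 'contact_force': array([1.03972906, 0.21427032, 0.34348408]), 'moment': array([0.00623187, 0.03463122, 0.03565391]), 'gripper_force': 0.0, 'width': 0.08539758077805427}
```

View pics/scene0.png

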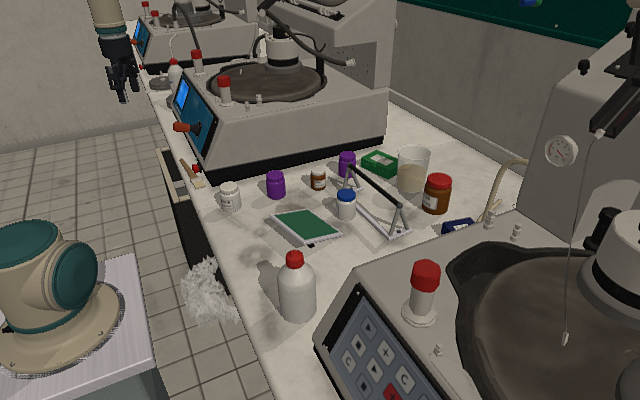

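View pics/top0.png

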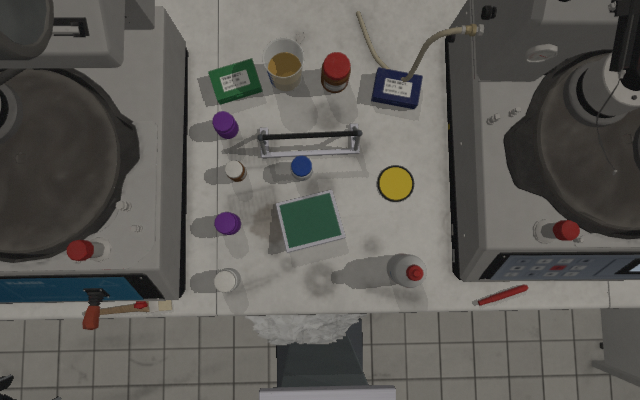

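Scene view: jar's blue cap (345,195), green board (307,225), rest bar (375,185). Top view: blue cap (302,167), green film (309,221), mat (396,183), bar ends (263,136) to (357,133), amber jar (235,171), white jar (227,281), bottle (407,270). Next I'll measure these.

```bash
cat > h.py <<'E'
import numpy as np,cv2
from rig import manip
def cam(n,st=None):
    p=manip.camera_params(n);K=(p["fx"],p["fy"],p["cx"],p["cy"])
    if n=="wrist":
        w,x,y,z=st["ee_rot"];from scipy.spatial.transform import Rotation as R
        T=np.eye(4);T[:3,:3]=R.from_quat([x,y,z,w]).as_matrix();T[:3,3]=st["position"]
        C=T@np.array(p["hand_eye"])
    else: C=np.linalg.inv(np.array(p["view"]))
    return K,C
def ray(c,uv):
    (fx,fy,cx,cy),C=c
    d=C[:3,:3]@np.array([(uv[0]-cx)/fx,(uv[1]-cy)/fy,1.]);return C[:3,3],d/np.linalg.norm(d)
def plane(c,uv,z):
    o,d=ray(c,uv);return o+d*(z-o[2])/d[2]
def tri(rs):
    A=0;b=0
    for o,d in rs:
        P=np.eye(3)-np.outer(d,d);A=A+P;b=b+P@o
    p=np.linalg.solve(A,b);return p,[np.linalg.norm((np.eye(3)-np.outer(d,d))@(p-o)) for o,d in rs]
def proj(c,X):
    (fx,fy,cx,cy),C=c;q=np.linalg.inv(C)@np.append(X,1);return np.array([cx+fx*q[0]/q[2],cy+fy*q[1]/q[2]])
def mask(im,lo,hi,roi=None):
    h=cv2.cvtColor(im,cv2.COLOR_RGB2HSV);m=cv2.inRange(h,np.array(lo),np.array(hi))
    if roi:
        k=np.zeros_like(m);x0,y0,x1,y1=roi;k[y0:y1,x0:x1]=1;m=m*k
    return m
def big(m):
    cs,_=cv2.findContours(m,cv2.RETR_EXTERNAL,cv2.CHAIN_APPROX_NONE);return max(cs,key=cv2.contourArea) if cs else None
def cen(c):
    M=cv2.moments(c);return np.array([M["m10"],M["m01"]])/M["m00"]
E
python3 - <<'E'
from h import *
np.set_printoptions(precision=4,suppress=True)
S=cv2.imread("pics/scene0.png")[:,:,::-1].copy();T=cv2.imread("pics/top0.png")[:,:,::-1].copy()
cs,ct=cam("scene"),cam("top")
print("cams",cs[1][:3,3],ct[1][:3,3])
def two(name,lo,hi,rs,rt):
    a,b=big(mask(S,lo,hi,rs)),big(mask(T,lo,hi,rt));ua,ub=cen(a),cen(b)
    print(name,ua,ub,cv2.contourArea(a),cv2.contourArea(b),*tri([ray(cs,ua),ray(ct,ub)]));return a,b
two("bluecap",(100,120,50),(125,255,255),(320,170,370,230),(285,145,320,190))
a,b=two("film",(60,80,30),(90,255,255),(260,190,345,250),(265,180,350,255))
for n,c,k in(("S",a,cs),("T",b,ct)):
    q=cv2.boxPoints(cv2.minAreaRect(c)) if n=="T" else cv2.approxPolyDP(c,4,True)[:,0]
    print(n,q.tolist())
m=big(mask(T,(20,120,80),(35,255,255),(370,160,420,210)));u=cen(m);print("mat",u,plane(ct,u,.0034),"diam px",cv2.minEnclosingCircle(m))
# dark bar
bm=mask(T,(0,0,0),(180,255,60),(255,120,368,145));c=big(bm);print("bar top",cv2.boxPoints(cv2.minAreaRect(c)).tolist())
bm=mask(S,(0,0,0),(180,255,60),(335,155,415,220));c=big(bm);print("bar sc",cv2.boxPoints(cv2.minAreaRect(c)).tolist())
crop=cv2.resize(T[110:260,210:430],None,fx=3.6,fy=3.6,interpolation=cv2.INTER_CUBIC);cv2.imwrite("pics/tc.png",crop[:,:,::-1])
crop=cv2.resize(S[140:260,200:450],None,fx=3.2,fy=3.2,interpolation=cv2.INTER_CUBIC);cv2.imwrite("pics/sc.png",crop[:,:,::-1])
E
```

```text
cams [ 0.2293 -0.6922  0.6418] [0.4921 0.0382 1.0375]
bluecap [345.8553 194.7312] [300.8729 165.5973] 170.5 288.5 [0.6655 0.0538 0.0622] [np.float64(0.00029796891541177055), np.float64(0.0002979689154115588)]
film [305.9186 224.0858] [309.4637 220.1771] 897.0 2127.5 [0.5429 0.0355 0.0242] [np.float64(0.00019584934693064217), np.float64(0.0001958493469307003)]
S [[275, 215], [305, 239], [337, 231], [307, 210]]
T [[278.5095520019531, 205.9124755859375], [329.7441711425781, 192.831298828125], [340.2958068847656, 234.15853881835938], [289.0611877441406, 247.23971557617188]]
mat [395.3891 183.044 ] [ 0.631  -0.1738  0.0034] diam px ((395.25, 182.97222900390625), 16.533126831054688)
bar top [[256.9372253417969, 142.96775817871094], [257.1053771972656, 126.99058532714844], [360.0729064941406, 128.07444763183594], [359.9047546386719, 144.05162048339844]]
bar sc [[358.8524475097656, 171.37704467773438], [361.9999694824219, 158.0], [397.7835998535156, 166.419677734375], [394.6360778808594, 179.79672241210938]]
```

View pics/tc.png

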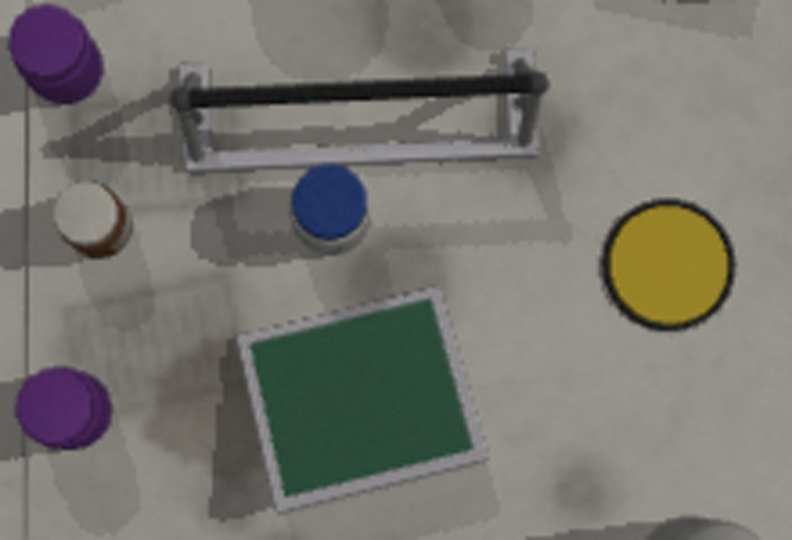

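View pics/sc.png

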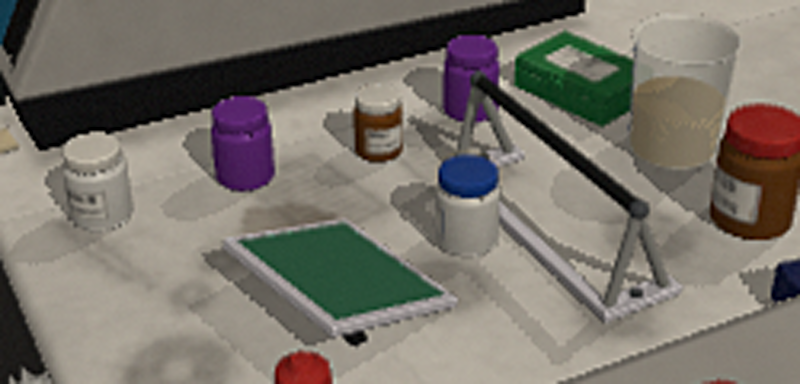

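Top crop: board corners at foot (240,340)/(437,290) and lip (487,458)/(281,510); kerb front edge (190,170)–(537,154); bar ends (183,97)/(540,82); cap (330,201). Scene crop: bar ends (478,82)/(638,210).

```bash
python3 - <<'E'
from h import *
np.set_printoptions(precision=4,suppress=True)
cs,ct=cam("scene"),cam("top")
t=lambda u,v:((u+.5)/3.6-.5+210,(v+.5)/3.6-.5+110)
s=lambda u,v:((u+.5)/3.2-.5+200,(v+.5)/3.2-.5+140)
print("bar L",*tri([ray(ct,t(183,97)),ray(cs,s(478,82))]));print("bar R",*tri([ray(ct,t(540,82)),ray(cs,s(638,210))]))
bl,br=plane(ct,t(183,97),.09),plane(ct,t(540,82),.09);print("barplane",bl,br,(bl+br)/2,np.linalg.norm(bl-br),np.degrees(np.arctan2(*(bl-br)[:2])))
kl,kr=plane(ct,t(190,170),.005),plane(ct,t(537,154),.005);print("kerb",kl,kr,(kl+kr)/2,np.linalg.norm(kl-kr))
print("cap",plane(ct,t(330,201),.07))
# board corners two views: sc FL(345,222) FR(455,299) LR(335,333) LL(225,243)
T=dict(FL=t(240,340),FR=t(437,290),LR=t(487,458),LL=t(281,510))
# scene: foot edge faces +x (right/far); corners matched by projecting
P={k:plane(ct,v,.0086 if k[0]=="F" else .0451) for k,v in T.items()}
for k in P:
    q=proj(cs,P[k]);print(k,P[k],"sc crop",(q-[200,140])*3.2)
f=(P["FL"]+P["FR"])/2;l=(P["LL"]+P["LR"])/2
print("foot",f,"lip",l,np.linalg.norm(f-l),np.linalg.norm(P["FL"]-P["FR"]),np.linalg.norm(P["LL"]-P["LR"]))
d=P["FL"]-P["FR"];print("yaw edges",np.degrees(np.arctan2(-d[0],d[1])),np.degrees(np.arctan2(*(f-l)[1::-1])))
for n,v in dict(FL=(345,222),FR=(455,299),LR=(335,333),LL=(225,243)).items(): print(n,*tri([ray(ct,T[n]),ray(cs,s(*v))]))
E
```

```text
bar L [0.7266 0.1433 0.0869] [np.float64(0.001389652239030795), np.float64(0.0013896522390308835)]
bar R [ 0.7332 -0.0784  0.0904] [np.float64(0.0014223255683717567), np.float64(0.0014223255683716313)]
barplane [0.7271 0.1424 0.09  ] [ 0.7346 -0.0792  0.09  ] [0.7309 0.0316 0.09  ] 0.22170711328763998 -1.9491941115214748
kerb [0.6982 0.1472 0.005 ] [ 0.7069 -0.0865  0.005 ] [0.7025 0.0303 0.005 ] 0.23384884339147888
cap [0.6646 0.0526 0.07  ]
FL [0.583  0.1141 0.0086] sc crop [343.353  218.4472]
FR [ 0.6148 -0.0171  0.0086] sc crop [453.4799 296.1201]
LR [ 0.5024 -0.0452  0.0451] sc crop [333.4579 324.9447]
LL [0.4714 0.0861 0.0451] sc crop [225.6676 238.1051]
foot [0.5989 0.0485 0.0086] lip [0.4869 0.0204 0.0451] 0.12107714504136441 0.1349995049247113 0.13485111697297653
yaw edges 13.629172997553791 14.050665805736692
FL [0.5833 0.1142 0.0058] [np.float64(0.00011723623660885678), np.float64(0.0001172362366089072)]
FR [ 0.615  -0.0173  0.0068] [np.float64(5.932627893750662e-05), np.float64(5.9326278937746186e-05)]
LR [ 0.5023 -0.0457  0.0391] [np.float64(8.636894285325636e-05), np.float64(8.636894285325895e-05)]
LL [0.4706 0.0865 0.0415] [np.float64(0.000759201258378565), np.float64(0.0007592012583786483)]
```

Emit:
carry_out:
  linear:
    - [0.02,-0.08,0]
    - [0.02,-0.08,0]
    - [0.02,-0.08,0]
    - [0.02,-0.08,0]
    - [0.05,-0.065,0]
    - [0.05,-0.065,0]
    - [0.05,-0.065,0]
    - [0.05,-0.065,0]
  angular:
    - [0,0,1]
    - [0,0,1]
    - [0,0,1]
    - [0,0,1]
    - [0,0,1]
    - [0,0,0.4]
    - [0,0,0]
    - [0,0,0]
  hand: [1,1,1,1,1,1,1,1]

```text
clock: 0.77
position: [0.3805, 0.2307, 0.4047]
ee_rot: [0.0, -0.001, 1.0, 0.0]
contact_force: [0.8, 0.6, 0.0]
width: 0.0852
gripper_force: 0.0
```

Emit:
carry_out:
  linear:
    - [0.07,-0.044,0]
    - [0.07,-0.044,0]
    - [0.07,-0.044,0]
    - [0.07,-0.044,0]
    - [0.07,-0.044,0]
    - [0.07,-0.044,0]
    - [0.07,-0.044,0]
    - [0,0,0]
  angular:
    - [0,0,0]
    - [0,0,0]
    - [0,0,0]
    - [0,0,0]
    - [0,0,0]
    - [0,0,0]
    - [0,0,0]
    - [0,0,0]
  hand: [1,1,1,1,1,1,1,1]

```text
clock: 1.43
position: [0.631, 0.074, 0.4027]
ee_rot: [0.002, 0.002, 1.0, -0.002]
contact_force: [-0.0, 0.3, -0.1]
width: 0.0853
gripper_force: 0.0
```

```bash
python3 - <<'E'
from h import *
np.set_printoptions(precision=4,suppress=True)
s=manip.get_state();im=manip.get_image("wrist");cv2.imwrite("pics/w1.png",im[:,:,::-1])
print({k:np.round(s[k],4) for k in("clock","qpos","position","ee_rot")})
c=cam("wrist",s)
m=big(mask(im,(100,120,50),(125,255,255)));u=cen(m);print("cap",u,cv2.contourArea(m),plane(c,u,.068))
m=big(mask(im,(60,80,30),(90,255,255)))
if m is not None:print("film",cv2.approxPolyDP(m,6,True)[:,0].tolist())
E
```

```text
{'clock': np.float64(1.4333), 'qpos': array([ 0.0082,  0.3671,  1.3735, -0.0032,  1.3973, -1.5586]), 'position': array([0.631 , 0.074 , 0.4027]), 'ee_rot': array([ 0.0019,  0.0017,  1.    , -0.0016])}
cap [301.0344 208.8388] 1235.5 [0.6631 0.0523 0.068 ]
film [[329, 19], [218, 51], [232, 51], [225, 62], [235, 67], [227, 67], [223, 83], [228, 94], [237, 91], [231, 103], [240, 122], [244, 117], [257, 128], [258, 141], [347, 122]]
```

View pics/w1.png

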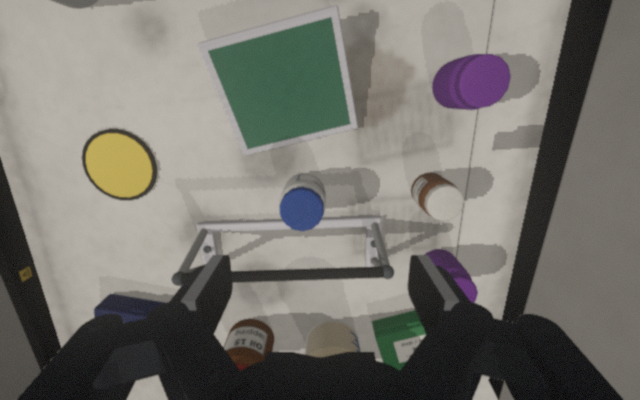

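Wrist view: blue cap (301,209), board foot edge (245,152)–(357,128), kerb near row 222, mat (120,163). The jar agrees at (0.664, 0.0525).

Emit:
carry_out:
  linear:
    - [0.066,-0.043,0]
    - [0,0,-0.06]
    - [0,0,-0.08]
    - [0,0,-0.08]
    - [0,0,-0.08]
    - [0,0,-0.06]
    - [0,0,-0.05]
    - [0,0,0]
  angular:
    - [0,0,0]
    - [0,0,0]
    - [0,0,0]
    - [0,0,0]
    - [0,0,0]
    - [0,0,0]
    - [0,0,0]
    - [0,0,0]
  hand: [1,1,1,1,1,1,1,1]

```text
clock: 2.15
position: [0.6545, 0.0578, 0.1938]
ee_rot: [-0.007, -0.001, 1.0, 0.0]
contact_force: [-1.3, 0.1, -0.3]
width: 0.0853
gripper_force: 0.0
```

Emit:
carry_out:
  linear:
    - [0,0,0]
    - [0,0,0]
    - [0,0,0]
    - [0,0,0]
    - [0,0,0]
    - [0,0,0]
    - [0,0,0]
    - [0,0,0]
  angular:
    - [0,0,0]
    - [0,0,0]
    - [0,0,0]
    - [0,0,0]
    - [0,0,0]
    - [0,0,0]
    - [0,0,0]
    - [0,0,0]
  hand: [0.5,0.5,0.5,0.5,0.5,0.5,0.5,0.5]
  force: 30

```text
clock: 2.82
position: [0.6592, 0.0569, 0.2027]
ee_rot: [0.003, -0.001, 1.0, -0.0]
contact_force: [-0.4, -0.5, 6.6]
width: 0.0504
gripper_force: 32.3
```

```bash
python3 - <<'E'
from h import *
s=manip.get_state()
print({k:np.round(s[k],4) for k in("clock","qpos","position","ee_rot","contact_force","width","gripper_force")})
E
```

```text
{'clock': np.float64(2.8167), 'qpos': array([-0.0191,  0.559 ,  1.578 ,  0.    ,  0.9992, -1.591 ]), 'position': array([0.6592, 0.0569, 0.2027]), 'ee_rot': array([ 2.7e-03, -6.0e-04,  1.0e+00, -0.0e+00]), 'contact_force': array([-0.3666, -0.5152,  6.5555]), 'width': np.float64(0.0504), 'gripper_force': np.float64(32.3336)}
```

Emit:
carry_out:
  linear:
    - [0,0,0.04]
    - [-0.008,0,0.06]
    - [-0.008,-0.06,0]
    - [-0.008,-0.075,0]
    - [-0.008,-0.075,0]
    - [-0.008,-0.075,0]
    - [-0.008,-0.075,0]
    - [-0.008,-0.06,0]
  angular:
    - [0,0,0]
    - [0,0,0]
    - [0,0,0]
    - [0,0,0]
    - [0,0,0]
    - [0,0,0]
    - [0,0,0]
    - [0,0,0]
  hand: [0.5,0.5,0.5,0.5,0.5,0.5,0.5,0.5]

```text
clock: 3.48
position: [0.6296, -0.1554, 0.2503]
ee_rot: [0.0, -0.0, 1.0, -0.0]
contact_force: [0.6, 0.4, -2.2]
width: 0.05
gripper_force: 32.6
```

Emit:
carry_out:
  linear:
    - [-0.008,-0.044,0]
    - [0,0,0]
    - [0,0,0]
    - [0,0,0]
    - [0,0,0]
    - [0,0,0]
  angular:
    - [0,0,0]
    - [0,0,0]
    - [0,0,0]
    - [0,0,0]
    - [0,0,0]
    - [0,0,0]
  hand: [0.5,0.5,0.5,0.5,0.5,0.5]

```text
clock: 3.98
position: [0.6263, -0.1737, 0.2498]
ee_rot: [-0.0, -0.001, 1.0, 0.0]
contact_force: [0.6, 0.2, -2.3]
width: 0.0505
gripper_force: 32.6
```

```bash
python3 - <<'E'
from h import *
s=manip.get_state()
print({k:np.round(s[k],4) for k in("clock","qpos","position","ee_rot","contact_force","width","gripper_force")})
T=manip.get_image("top");S=manip.get_image("scene")
B=((100,120,50),(125,255,255))
a,b=big(mask(S,*B,(300,140,450,290))),big(mask(T,*B,(270,130,430,230)))
for m in(a,b): print(cv2.contourArea(m),cen(m))
print(tri([ray(cam("scene"),cen(a)),ray(cam("top"),cen(b))]))
E
```

```text
{'clock': np.float64(3.9833), 'qpos': array([-3.7770e-01,  4.9870e-01,  1.5545e+00,  5.0000e-04,  1.0886e+00,
       -1.9515e+00]), 'position': array([ 0.6263, -0.1737,  0.2498]), 'ee_rot': array([-0.0e+00, -1.4e-03,  1.0e+00,  3.0e-04]), 'contact_force': array([ 0.6383,  0.1517, -2.2921]), 'width': np.float64(0.0505), 'gripper_force': np.float64(32.5659)}
136.0 [381.54656863 235.12622549]
3.0 [402.         184.88888889]
(array([ 0.61653094, -0.16848075,  0.10971663]), [np.float64(0.004450915607116212), np.float64(0.004450915607116161)])
```

Emit:
carry_out:
  linear:
    - [0,0,-0.03]
    - [0,0,-0.03]
    - [0,0,-0.02]
    - [0,0,-0.005]
    - [0,0,-0.003]
    - [0,0,0]
    - [0,0,0]
  angular:
    - [0,0,0]
    - [0,0,0]
    - [0,0,0]
    - [0,0,0]
    - [0,0,0]
    - [0,0,0]
    - [0,0,0]
  hand: [0.5,0.5,0.5,0.5,0.5,0.5,0.5]

```text
clock: 4.67
position: [0.6263, -0.1747, 0.2062]
ee_rot: [0.0, -0.001, 1.0, 0.0]
contact_force: [-0.0, 0.3, 0.2]
width: 0.0505
gripper_force: 32.8
```

Emit:
carry_out:
  linear:
    - [0,0,0]
    - [0,0,0]
    - [0,0,0]
    - [0,0,0]
    - [0,0,0.04]
    - [0,0,0.08]
    - [0,0,0.08]
    - [0,0,0.08]
  angular:
    - [0,0,0]
    - [0,0,0]
    - [0,0,0]
    - [0,0,0]
    - [0,0,0]
    - [0,0,0]
    - [0,0,0]
    - [0,0,0]
  hand: [1,1,1,1,1,1,1,1]

```text
clock: 5.33
position: [0.6259, -0.175, 0.3469]
ee_rot: [-0.0, -0.001, 1.0, 0.0]
contact_force: [1.7, -0.9, -0.1]
width: 0.0852
gripper_force: 0.0
```

```bash
python3 - <<'E'
from h import *
np.set_printoptions(precision=4,suppress=True)
s=manip.get_state();im=manip.get_image("wrist")
print({k:np.round(s[k],4) for k in("clock","qpos","position","ee_rot","width")})
c=cam("wrist",s);u=cen(big(mask(im,(100,120,50),(125,255,255))));print(u,plane(c,u,.070))
m=big(mask(im,(20,120,80),(35,255,255)));print(cv2.contourArea(m))
S=manip.get_image("scene");a=big(mask(S,(100,120,50),(125,255,255),(300,140,450,290)));print(tri([ray(c,u),ray(cam("scene"),cen(a))]))
# kinematic fit
from scipy.optimize import least_squares
D=[(1.019,.2765,1.506,1.3607,.2400,.5223,.4039),(.0082,.3671,1.3735,1.3973,.631,.074,.4027),(-.0191,.559,1.578,.9992,.6592,.0569,.2027),(-.3777,.4987,1.5545,1.0886,.6263,-.1737,.2498)]
q=s["qpos"];p=s["position"];D.append((q[0],q[1],q[2],q[4],*p))
def f(v):
    a,b,hc,o,e,=v;r=[]
    for q1,q2,q3,q5,x,y,z in D:
        R=a*np.sin(q2)+b*np.sin(q2+q3)+e;Z=hc+a*np.cos(q2)+b*np.cos(q2+q3)
        r+=[np.cos(q1)*R-np.sin(q1)*o-x,np.sin(q1)*R+np.cos(q1)*o-y,Z-z]
    return r
R=least_squares(f,[.4,.4,0,.07,0]);print(R.x,np.abs(R.fun).max())
E
```

```text
{'clock': np.float64(5.3333), 'qpos': array([-0.3796,  0.422 ,  1.4259,  0.0001,  1.2949, -1.9516]), 'position': array([ 0.6259, -0.175 ,  0.3469]), 'ee_rot': array([-0.0005, -0.0006,  1.    ,  0.0002]), 'width': np.float64(0.0852)}
[319.4112 202.8795] [ 0.6302 -0.1759  0.07  ]
1519.0
(array([ 0.6279, -0.1755,  0.0738]), [np.float64(0.001040694134073333), np.float64(0.0010406941340733084)])
[ 0.5461  0.4235 -0.0339  0.0693  0.0123] 0.005843789779182762
```

Jar is upright on the mat at (0.629, −0.176). Next: push the lip with both open fingers.

Emit:
carry_out:
  linear:
    - [-0.05,0.053,0]
    - [-0.05,0.053,0]
    - [-0.05,0.053,0]
    - [-0.05,0.053,0]
    - [-0.05,0.053,0]
    - [-0.05,0.053,0]
    - [-0.05,0.053,0]
    - [0,0,0]
  angular:
    - [0,0,1]
    - [0,0,1]
    - [0,0,1]
    - [0,0,0]
    - [0,0,0]
    - [0,0,0]
    - [0,0,0]
    - [0,0,0]
  hand: [1,1,1,1,1,1,1,1]

```text
clock: 6.1
position: [0.4456, 0.014, 0.3451]
ee_rot: [-0.003, -0.122, 0.993, 0.002]
contact_force: [-0.6, -0.8, 0.3]
width: 0.0855
gripper_force: 0.0
```

Emit:
carry_out:
  linear:
    - [0,0,-0.06]
    - [0,0,-0.08]
    - [0,0,-0.08]
    - [0,0,-0.07]
    - [0,0,-0.03]
    - [0,0,0]
    - [0,0,0]
  angular:
    - [0,0,0]
    - [0,0,0]
    - [0,0,0]
    - [0,0,0]
    - [0,0,0]
    - [0,0,0]
    - [0,0,0]
  hand: [1,1,1,1,1,1,1]

```text
clock: 6.68
position: [0.4513, 0.0103, 0.1852]
ee_rot: [-0.001, -0.12, 0.993, 0.0]
contact_force: [0.1, 0.1, 1.0]
width: 0.0854
gripper_force: 0.0
```

```bash
python3 - <<'E'
from h import *
s=manip.get_state()
print({k:np.round(s[k],4) for k in("clock","qpos","position","ee_rot","contact_force","width")})
E
```

```text
{'clock': np.float64(6.6833), 'qpos': array([-0.1316,  0.3409,  2.0705, -0.    ,  0.7319, -1.9435]), 'position': array([0.4513, 0.0103, 0.1852]), 'ee_rot': array([-8.000e-04, -1.203e-01,  9.927e-01,  2.000e-04]), 'contact_force': array([0.0522, 0.0892, 0.9918]), 'width': np.float64(0.0854)}
```

Emit:
carry_out:
  linear:
    - [0.02,0.005,0]
    - [0.02,0.005,0]
    - [0.014,0.0016,0]
    - [0.014,0.0016,0]
    - [0.014,0.0016,0]
    - [0.014,0.0016,0]
    - [0.014,0.0016,0]
    - [0.014,0.0016,0]
  angular:
    - [0,0,0]
    - [0,0,0]
    - [0,0,-0.2]
    - [0,0,-0.2]
    - [0,0,-0.2]
    - [0,0,-0.2]
    - [0,0,-0.2]
    - [0,0,-0.2]
  hand: [1,1,1,1,1,1,1,1]

```text
clock: 7.35
position: [0.5136, 0.0204, 0.1858]
ee_rot: [-0.0, -0.072, 0.997, 0.0]
contact_force: [-3.2, 1.0, 2.8]
width: 0.0856
gripper_force: 1.7
```

Emit:
carry_out:
  linear:
    - [0.014,0.0016,0]
    - [0.014,0.0016,0]
    - [0.014,0.0016,0]
    - [0.014,0.0016,0]
    - [0.014,0.0016,0]
    - [0.014,0.0016,0]
    - [0,0,0]
  angular:
    - [0,0,-0.2]
    - [0,0,-0.2]
    - [0,0,-0.2]
    - [0,0,-0.2]
    - [0,0,-0.2]
    - [0,0,-0.2]
    - [0,0,-0.2]
  hand: [1,1,1,1,1,1,1]

```text
clock: 7.93
position: [0.5574, 0.0251, 0.1858]
ee_rot: [0.002, -0.016, 1.0, -0.0]
contact_force: [-0.4, 0.2, -0.3]
width: 0.0852
gripper_force: 0.4
```

```bash
cat > b.py <<'E'
from h import *
np.set_printoptions(precision=4,suppress=True)
s=manip.get_state()
print({k:np.round(s[k],4) for k in("clock","qpos","position","ee_rot","contact_force","width")})
for n in("scene","top"):
    im=manip.get_image(n);c=cam(n)
    m=big(mask(im,(60,80,30),(90,255,255),(260,170,400,260) if n=="scene" else (265,140,350,255)))
    q=cv2.approxPolyDP(m,3,True)[:,0];print(n,q.tolist(),[plane(c,p,.01 if 0 else .02)[:2] for p in q])
    if n=="scene":cv2.imwrite("pics/s_b.png",cv2.resize(im[130:270,240:440],None,fx=4,fy=4,interpolation=cv2.INTER_CUBIC)[:,:,::-1])
E
python3 b.py
```

```text
{'clock': np.float64(7.9333), 'qpos': array([-0.0798,  0.4575,  1.8395,  0.0005,  0.8406, -1.6824]), 'position': array([0.5574, 0.0251, 0.1858]), 'ee_rot': array([ 0.002 , -0.0158,  0.9999, -0.    ]), 'contact_force': array([-0.3986,  0.2306, -0.3153]), 'width': np.float64(0.0852)}
scene [[331, 203], [333, 228], [367, 225], [344, 203]] [array([0.6426, 0.0921]), array([ 0.5975, -0.0042]), array([ 0.6772, -0.0323]), array([0.6731, 0.0761])]
top [[335, 174], [334, 162], [284, 164], [293, 172]] [array([ 0.6521, -0.0267]), array([ 0.6811, -0.0248]), array([0.6775, 0.0944]), array([0.658 , 0.0732])]
```

View pics/s_b.png

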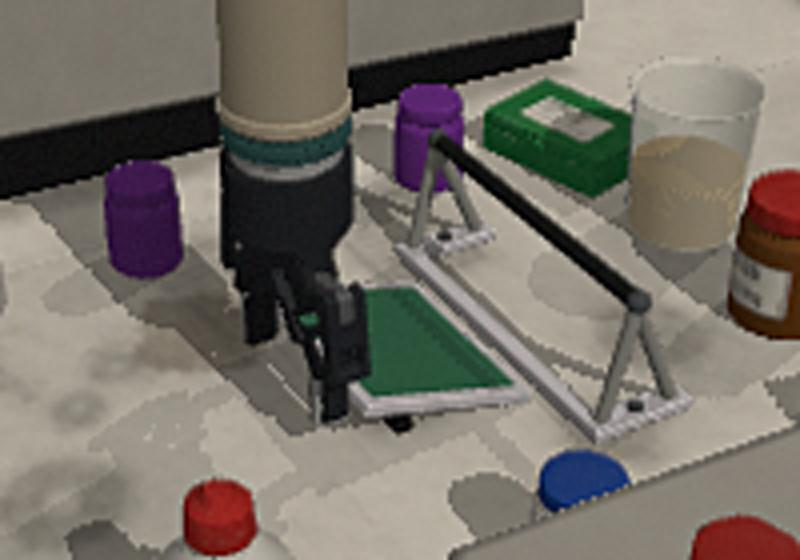

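The board is square to the kerb, about 14 mm short (foot edge end at crop (525,395), kerb end (598,435)). Pushing the rest of the way.

Emit:
carry_out:
  linear:
    - [0.006,0.0003,0]
    - [0.006,0.0003,0]
    - [0.005,0.0002,0]
    - [0.004,0.0002,0]
    - [0.003,0,0]
    - [0.003,0,0]
    - [0,0,0]
  angular:
    - [0,0,0]
    - [0,0,0]
    - [0,0,0]
    - [0,0,0]
    - [0,0,0]
    - [0,0,0]
    - [0,0,0]
  hand: [1,1,1,1,1,1,1]

```text
clock: 8.62
position: [0.5684, 0.0255, 0.1856]
ee_rot: [-0.001, -0.017, 1.0, 0.0]
contact_force: [-2.9, -0.3, 1.3]
width: 0.0855
gripper_force: 1.6
```

Emit:
carry_out:
  linear:
    - [0.003,0,0]
    - [0.003,0,0]
    - [0,0,0]
  angular:
    - [0,0,0]
    - [0,0,0]
    - [0,0,0]
  hand: [1,1,1]

```text
clock: 8.87
position: [0.5695, 0.0256, 0.1855]
ee_rot: [-0.003, -0.017, 1.0, 0.0]
contact_force: [-9.0, -0.3, 5.4]
width: 0.0855
gripper_force: 4.3
```

Emit:
carry_out:
  linear:
    - [-0.04,0,0]
    - [-0.04,0,0.04]
    - [0,0,0.08]
    - [0,0,0.08]
    - [0,0,0.02]
    - [0,0,0]
    - [0,0,0]
    - [0,0,0]
  angular:
    - [0,0,0]
    - [0,0,0]
    - [0,0,-1]
    - [0,0,-1]
    - [0,0,-1]
    - [0,0,-1]
    - [0,0,-1]
    - [0,0,-1]
  hand: [0.7,0.7,0.7,0.7,0.7,0.7,0.7,0.7]

```text
clock: 9.53
position: [0.5327, 0.0255, 0.297]
ee_rot: [0.003, 0.224, 0.975, 0.001]
contact_force: [-1.0, -0.4, -0.4]
width: 0.0597
gripper_force: 0.0
```

Emit:
carry_out:
  linear:
    - [0,0,0]
    - [0,0,0]
    - [0,0,0]
    - [0,0,0]
    - [0,0,0]
    - [0,0,0]
    - [0,0,0]
    - [0,0,0]
  angular:
    - [0,0,-1]
    - [0,0,-1]
    - [0,0,-1]
    - [0,0,-1]
    - [0,0,-1]
    - [0,0,-1]
    - [0,0,-1]
    - [0,0,-1]
  hand: [0.7,0.7,0.7,0.7,0.7,0.7,0.7,0.7]

```text
clock: 10.2
position: [0.5327, 0.0255, 0.2962]
ee_rot: [0.002, 0.519, 0.855, 0.001]
contact_force: [-0.0, 0.4, 0.2]
width: 0.0598
gripper_force: 0.0
```

Emit:
carry_out:
  linear:
    - [0,0,0]
    - [0,0,0]
    - [0,0,0]
    - [0,0,0]
    - [0,0,0]
    - [0,0,0]
    - [0,0,0]
    - [0,0,0]
  angular:
    - [0,0,-1]
    - [0,0,-1]
    - [0,0,-1]
    - [0,0,-1]
    - [0,0,-1]
    - [0,0,-0.6]
    - [0,0,0]
    - [0,0,0]
  hand: [0.7,0.7,0.7,0.7,0.7,0.7,0.7,0.7]

```text
clock: 10.87
position: [0.5323, 0.0255, 0.2961]
ee_rot: [0.001, 0.694, 0.72, 0.001]
contact_force: [-0.1, -0.3, -0.0]
width: 0.0597
gripper_force: 0.0
```

```bash
cat > st.py <<'E'
from h import *
from scipy.spatial.transform import Rotation as R
s=manip.get_state();w,x,y,z=s["ee_rot"];M=R.from_quat([x,y,z,w]).as_matrix();np.set_printoptions(precision=4,suppress=True)
print({k:np.round(s[k],4) for k in("clock","qpos","position","contact_force","width","gripper_force")});print("toolz",M[:,2],"tooly",M[:,1],"pitch",np.degrees(np.arctan2(-M[2,2],M[0,2])))
E
python3 st.py; python3 b.py
```

```text
{'clock': np.float64(10.8667), 'qpos': array([-0.0827,  0.2979,  1.7632,  0.0001,  1.0779, -0.1199]), 'position': array([0.5323, 0.0255, 0.2961]), 'contact_force': array([-0.0508, -0.3069, -0.0128]), 'width': np.float64(0.0597), 'gripper_force': np.float64(0.0)}
toolz [ 0.0026 -0.0001 -1.    ] tooly [0.9993 0.0371 0.0025] pitch 89.85375299178331
{'clock': np.float64(10.8667), 'qpos': array([-0.0827,  0.2979,  1.7632,  0.0001,  1.0779, -0.1199]), 'position': array([0.5323, 0.0255, 0.2961]), 'ee_rot': array([0.0009, 0.6939, 0.7201, 0.0009]), 'contact_force': array([-0.0508, -0.3069, -0.0128]), 'width': np.float64(0.0597)}
scene [[313, 202], [336, 227], [370, 224], [347, 202]] [array([0.6022, 0.1184]), array([ 0.6058, -0.0041]), array([ 0.6858, -0.0323]), array([0.6825, 0.0764])]
top [[336, 179], [334, 158], [285, 160], [285, 173], [290, 178]] [array([ 0.6401, -0.0288]), array([ 0.6908, -0.025 ]), array([0.6871, 0.092 ]), array([0.6558, 0.0922]), array([0.6437, 0.0804])]
```

Emit:
carry_out:
  linear:
    - [-0.012,0,0]
    - [-0.01,0,0]
    - [-0.01,0,0]
    - [-0.01,0,0]
    - [-0.01,0,0]
    - [0,0,0]
    - [0,0,0]
  angular:
    - [0.035,-1,0]
    - [0.035,-1,0]
    - [0.035,-1,0]
    - [0.035,-1,0]
    - [0.035,-1,0]
    - [0.016,-0.45,0]
    - [0,0,0]
  hand: [0.7,0.7,0.7,0.7,0.7,0.7,0.7]

```text
clock: 11.55
position: [0.5044, 0.0256, 0.2957]
ee_rot: [0.151, 0.678, 0.703, 0.156]
contact_force: [-0.1, -0.1, -0.2]
width: 0.0601
gripper_force: 0.0
```

```bash
python3 st.py
```

```text
{'clock': np.float64(11.55), 'qpos': array([-0.1105,  0.1692,  2.005 ,  0.12  ,  0.5378, -0.2365]), 'position': array([0.5044, 0.0256, 0.2957]), 'contact_force': array([-0.1033, -0.0726, -0.1621]), 'width': np.float64(0.0601), 'gripper_force': np.float64(0.0)}
toolz [ 0.4228  0.0148 -0.9061] tooly [0.9055 0.033  0.4231] pitch 64.98254967294442
```

Emit:
carry_out:
  linear:
    - [0,0,-0.06]
    - [0.002,0,-0.06]
    - [0.002,0,-0.05]
    - [0,0,-0.027]
    - [0,0,0]
    - [0,0,0]
  angular:
    - [0,0,0]
    - [0,0,0]
    - [0,0,0]
    - [0,0,0]
    - [0,0,0]
    - [0,0,0]
  hand: [0.7,0.7,0.7,0.7,0.7,0.7]

```text
clock: 12.05
position: [0.5081, 0.0256, 0.1967]
ee_rot: [0.15, 0.678, 0.703, 0.155]
contact_force: [0.5, -0.5, -0.3]
width: 0.0602
gripper_force: 0.0
```

```bash
python3 st.py; python3 b.py >/dev/null
```

```text
{'clock': np.float64(12.05), 'qpos': array([-0.1098,  0.3256,  2.1267,  0.2348,  0.2656, -0.3594]), 'position': array([0.5081, 0.0256, 0.1967]), 'contact_force': array([ 0.4785, -0.529 , -0.3045]), 'width': np.float64(0.0602), 'gripper_force': np.float64(0.0)}
toolz [ 0.4209  0.0151 -0.907 ] tooly [0.9064 0.0328 0.4212] pitch 65.10440068680583
```

View pics/s_b.png

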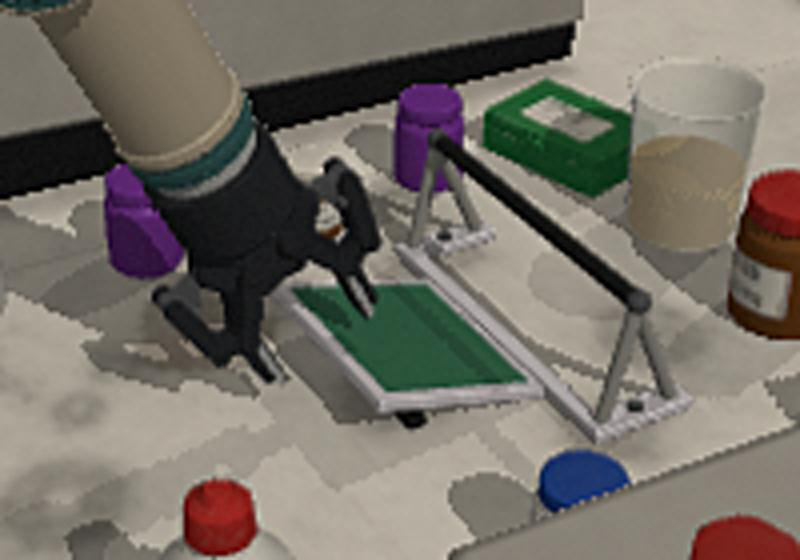

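Scene crop: fingers straddle the lip (front tip (370,310), rear tip (280,378)) and the board's foot sits at the kerb. I'll compute the tipping path.

```bash
cat > path.py <<'E'
import numpy as np
K=.7025;r=np.radians
def tcp(b,phi,w,tL,m=0):
    sb,cb=np.sin(r(b)),np.cos(r(b));P=np.array([K-.009*sb, max(0,-.009*cb)]);L=P+.125*np.array([-cb,sb])
    z=np.array([np.cos(r(phi)),-np.sin(r(phi))]);n=np.array([np.sin(r(phi)),np.cos(r(phi))])
    return L-tL*z+(w/2-m)*n
if __name__=="__main__":
    prev=None
    for b,phi,w,tL,m in [(17,65,.060,.150,.008),(17,65,.060,.150,0),(22,65,.06,.150,0),(27,65,.06,.150,0),(32,65,.06,.15,0),(37,65,.055,.151,0),(42,65,.05,.152,0),(47,65,.045,.153,0),(52,65,.035,.154,0),(57,65,.03,.154,0),(62,65,.02,.156,0),(65,65,.009,.157,0)]+[(b,b,.009,.157,0) for b in (70,75,80,85,90,95,100,103,104)]:
        t=tcp(b,phi,w,tL,m);print(b,phi,w,np.round(t,4), "" if prev is None else np.round((t-prev)/.5,4));prev=t
E
python3 path.py
```

```text
17 65 0.06 [0.5369 0.1818] 
17 65 0.06 [0.5441 0.1852] [0.0145 0.0068]
22 65 0.06 [0.547  0.1955] [0.0058 0.0206]
27 65 0.06 [0.5508 0.2054] [0.0076 0.0198]
32 65 0.06 [0.5555 0.2149] [0.0094 0.019 ]
37 65 0.055 [0.5584 0.2237] [0.0057 0.0177]
42 65 0.05 [0.562 0.232] [0.0073 0.0165]
47 65 0.045 [0.5664 0.2396] [0.0088 0.0153]
52 65 0.035 [0.5692 0.2455] [0.0057 0.0118]
57 65 0.03 [0.5754 0.2507] [0.0123 0.0106]
62 65 0.02 [0.579 0.256] [0.0072 0.0105]
65 65 0.009 [0.5792 0.2575] [0.0005 0.003 ]
70 70 0.009 [0.6018 0.2665] [0.0452 0.0181]
75 75 0.009 [0.6252 0.2736] [0.0467 0.014 ]
80 80 0.009 [0.6491 0.2785] [0.0479 0.0099]
85 85 0.009 [0.6734 0.2813] [0.0487 0.0056]
90 90 0.009 [0.698 0.282] [0.0491 0.0014]
95 95 0.009 [0.7226 0.2813] [ 0.0492 -0.0014]
100 100 0.009 [0.747  0.2785] [ 0.0489 -0.0056]
103 103 0.009 [0.7616 0.2758] [ 0.029  -0.0054]
104 104 0.009 [0.7664 0.2747] [ 0.0096 -0.0021]
```

Emit:
carry_out:
  linear:
    - [0.01,0,-0.01]
    - [0.01,0,-0.01]
    - [0.01,0,-0.008]
    - [0.01,0,0]
    - [0,0,0]
    - [0,0,0]
  angular:
    - [0,0,0]
    - [0,0,0]
    - [0,0,0]
    - [0,0,0]
    - [0,0,0]
    - [0,0,0]
  hand: [0.7,0.7,0.7,0.7,0.7,0.7]

```text
clock: 12.65
position: [0.5282, 0.0256, 0.1833]
ee_rot: [0.151, 0.678, 0.703, 0.156]
contact_force: [0.5, 0.0, -0.4]
width: 0.0597
gripper_force: 0.0
```

Emit:
carry_out:
  linear:
    - [0.016,0,0.001]
    - [0.016,0,0.003]
    - [0.003,0,0.01]
    - [0.003,0,0.01]
    - [0.004,0,0.01]
    - [0.004,0,0.01]
    - [0,0,0]
  angular:
    - [0,0,0]
    - [0,0,0]
    - [0,0,0]
    - [0,0,0]
    - [0,0,0]
    - [0,0,0]
    - [0,0,0]
  hand: [0.7,0.7,0.7,0.7,0.7,0.7,0.7]

```text
clock: 13.23
position: [0.5507, 0.0257, 0.2063]
ee_rot: [0.151, 0.678, 0.703, 0.156]
contact_force: [-5.1, 0.9, 0.3]
width: 0.0594
gripper_force: 1.9
```

```bash
python3 st.py; python3 b.py
```

```text
{'clock': np.float64(13.2333), 'qpos': array([-0.0995,  0.3565,  2.0274,  0.1771,  0.329 , -0.291 ]), 'position': array([0.5507, 0.0257, 0.2063]), 'contact_force': array([-5.134 ,  0.8734,  0.2936]), 'width': np.float64(0.0594), 'gripper_force': np.float64(1.9015)}
toolz [ 0.4229  0.015  -0.9061] tooly [0.9055 0.033  0.4232] pitch 64.97963867513917
{'clock': np.float64(13.2333), 'qpos': array([-0.0995,  0.3565,  2.0274,  0.1771,  0.329 , -0.291 ]), 'position': array([0.5507, 0.0257, 0.2063]), 'ee_rot': array([0.1506, 0.6777, 0.7027, 0.1559]), 'contact_force': array([-5.134 ,  0.8734,  0.2936]), 'width': np.float64(0.0594)}
scene [[322, 196], [339, 219], [371, 224], [345, 200]] [array([0.6363, 0.1328]), array([0.6278, 0.0208]), array([ 0.688 , -0.0335]), array([0.6823, 0.0871])]
top [[334, 158], [285, 160], [285, 195], [298, 195], [304, 188], [307, 164], [317, 164], [322, 187], [337, 193]] [array([ 0.6908, -0.025 ]), array([0.6871, 0.092 ]), array([0.6033, 0.0926]), array([0.6029, 0.0619]), array([0.6194, 0.0475]), array([0.6769, 0.0397]), array([0.6767, 0.0159]), array([0.6213, 0.0048]), array([ 0.6066, -0.0306])]
```

View pics/s_b.png

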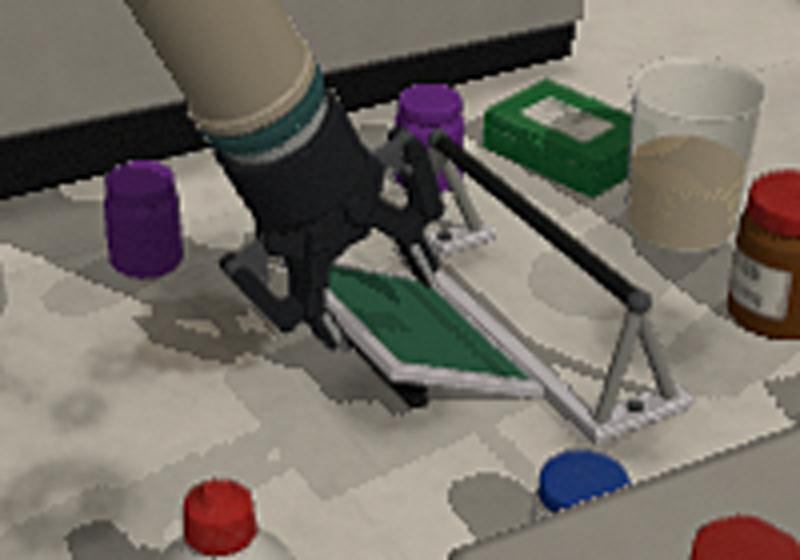

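The board is tipping cleanly (lip at crop (330,270)–(395,375), about 27°). Continuing.

Emit:
carry_out:
  linear:
    - [0.0047,0,0.0095]
    - [0.0047,0,0.0095]
    - [0.0029,0,0.0088]
    - [0.0029,0,0.0088]
    - [0.0036,0,0.0083]
    - [0.0036,0,0.0083]
    - [0.0044,0,0.0077]
    - [0.0044,0,0.0077]
  angular:
    - [0,0,0]
    - [0,0,0]
    - [0,0,0]
    - [0,0,0]
    - [0,0,0]
    - [0,0,0]
    - [0,0,0]
    - [0,0,0]
  hand: [0.7,0.7,0.67,0.64,0.62,0.59,0.56,0.53]

```text
clock: 14.0
position: [0.5669, 0.0255, 0.2402]
ee_rot: [0.151, 0.678, 0.703, 0.156]
contact_force: [-0.7, 0.2, -1.2]
width: 0.0454
gripper_force: 0.6
```

Emit:
carry_out:
  linear:
    - [0.0029,0,0.006]
    - [0.0029,0,0.006]
    - [0.006,0,0.0053]
    - [0.006,0,0.0053]
    - [0,0,0]
  angular:
    - [0,0,0]
    - [0,0,0]
    - [0,0,0]
    - [0,0,0]
    - [0,0,0]
  hand: [0.48,0.42,0.38,0.35,0.35]

```text
clock: 14.42
position: [0.5763, 0.0255, 0.2518]
ee_rot: [0.151, 0.678, 0.702, 0.156]
contact_force: [-1.3, -0.9, 0.5]
width: 0.0298
gripper_force: 0.6
```

```bash
python3 st.py; python3 b.py|tail -2
```

```text
{'clock': np.float64(14.4167), 'qpos': array([-0.0946,  0.3214,  1.9218,  0.122 ,  0.4655, -0.2275]), 'position': array([0.5763, 0.0255, 0.2518]), 'contact_force': array([-1.2815, -0.8512,  0.4947]), 'width': np.float64(0.0298), 'gripper_force': np.float64(0.5873)}
toolz [ 0.4249  0.0146 -0.9051] tooly [0.9046 0.0326 0.4251] pitch 64.85518162173119
scene [[369, 170], [386, 178], [396, 174], [396, 170]] [array([0.8236, 0.1917]), array([0.8427, 0.1299]), array([0.8813, 0.135 ]), array([0.8948, 0.1541])]
top [[284, 158], [283, 174], [304, 172], [305, 158]] [array([0.692 , 0.0943]), array([0.6535, 0.097 ]), array([0.6577, 0.0471]), array([0.6915, 0.0443])]
```

View pics/s_b.png

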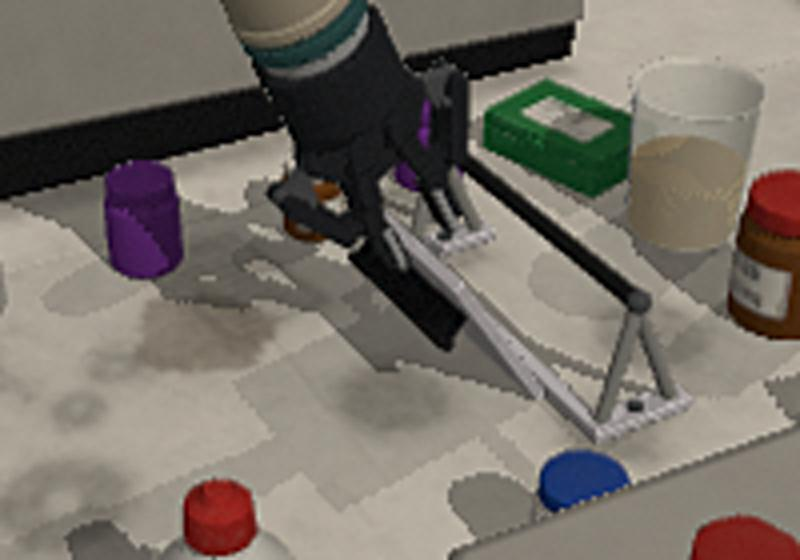

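Board at about 57° between the pads, its underside bar clear of the fingers. Closing on it.

Emit:
carry_out:
  linear:
    - [0.0036,0,0.0052]
    - [0.0036,0,0.0052]
    - [0.0005,0,0.003]
    - [0,0,0]
    - [0,0,0]
    - [0,0,0]
  angular:
    - [0,0,0]
    - [0,0,0]
    - [0,0,0]
    - [0,0,0]
    - [0,0,0]
    - [0,0,0]
  hand: [0.28,0.23,0.15,0.05,0.05,0.05]
  force: 30

```text
clock: 15.02
position: [0.5789, 0.0255, 0.2579]
ee_rot: [0.151, 0.678, 0.703, 0.156]
contact_force: [-3.6, -0.5, 4.4]
width: 0.0083
gripper_force: 31.6
```

```bash
python3 st.py
```

```text
{'clock': np.float64(15.0167), 'qpos': array([-0.0941,  0.317 ,  1.9078,  0.1165,  0.4861, -0.2213]), 'position': array([0.5789, 0.0255, 0.2579]), 'contact_force': array([-3.6468, -0.4863,  4.4206]), 'width': np.float64(0.0083), 'gripper_force': np.float64(31.6471)}
toolz [ 0.4227  0.0147 -0.9061] tooly [0.9055 0.0328 0.423 ] pitch 64.98991022113412
```

Emit:
carry_out:
  linear:
    - [0.0226,0.0008,0.0095]
    - [0.0226,0.0008,0.0086]
    - [0.0234,0.0008,0.0074]
    - [0.0234,0.0008,0.0066]
    - [0.024,0.0008,0.0054]
    - [0.024,0.0008,0.0045]
    - [0.0243,0.0009,0.0033]
    - [0.0243,0.0009,0.0023]
  angular:
    - [-0.02,0.545,0]
    - [-0.02,0.545,0]
    - [-0.02,0.545,0]
    - [-0.02,0.545,0]
    - [-0.02,0.545,0]
    - [-0.02,0.545,0]
    - [-0.02,0.545,0]
    - [-0.02,0.545,0]
  hand: [0.05,0.05,0.05,0.05,0.05,0.05,0.05,0.05]

```text
clock: 15.68
position: [0.6736, 0.0289, 0.2815]
ee_rot: [0.03, 0.694, 0.719, 0.03]
contact_force: [-1.6, -0.8, -0.4]
width: 0.008
gripper_force: 31.1
```

```bash
python3 st.py
```

```text
{'clock': np.float64(15.6833), 'qpos': array([-0.0624,  0.4822,  1.4974,  0.0085,  1.0777, -0.1023]), 'position': array([0.6736, 0.0289, 0.2815]), 'contact_force': array([-1.6276, -0.7972, -0.3843]), 'width': np.float64(0.008), 'gripper_force': np.float64(31.0763)}
toolz [ 0.0845  0.0023 -0.9964] tooly [0.9958 0.0361 0.0846] pitch 85.1503303130934
```

Emit:
carry_out:
  linear:
    - [0.0245,0.0009,0.001]
    - [0.0246,0.0009,0.0004]
    - [0.0246,0.0009,-0.0004]
    - [0.0246,0.0009,-0.001]
    - [0.0245,0.0009,-0.0023]
    - [0.0244,0.0009,-0.0033]
    - [0.0145,0.0005,-0.0025]
    - [0.0145,0.0005,-0.0029]
  angular:
    - [-0.02,0.545,0]
    - [-0.02,0.545,0]
    - [-0.02,0.545,0]
    - [-0.02,0.545,0]
    - [-0.02,0.545,0]
    - [-0.02,0.545,0]
    - [-0.012,0.327,0]
    - [-0.012,0.327,0]
  hand: [0.05,0.05,0.05,0.05,0.05,0.05,0.05,0.05]

```text
clock: 16.35
position: [0.7613, 0.0321, 0.2751]
ee_rot: [-0.08, 0.689, 0.715, -0.084]
contact_force: [-3.1, -0.5, 0.2]
width: 0.0083
gripper_force: 31.9
```

Emit:
carry_out:
  linear:
    - [0,0,0]
    - [0,0,0]
    - [0,0,0]
  angular:
    - [0,0,0]
    - [0,0,0]
    - [0,0,0]
  hand: [0.05,0.05,0.05]

```text
clock: 16.6
position: [0.7607, 0.0321, 0.2751]
ee_rot: [-0.079, 0.69, 0.715, -0.082]
contact_force: [-2.2, -0.1, -0.7]
width: 0.008
gripper_force: 32.1
```

```bash
python3 st.py; python3 b.py >/dev/null
```

```text
{'clock': np.float64(16.6), 'qpos': array([-0.0444,  0.7012,  1.1044, -0.0189,  1.5639, -0.0783]), 'position': array([0.7607, 0.0321, 0.2751]), 'contact_force': array([-2.2132, -0.1249, -0.7048]), 'width': np.float64(0.008), 'gripper_force': np.float64(32.1492)}
toolz [-0.2265 -0.0089 -0.974 ] tooly [ 0.9733  0.0352 -0.2267] pitch 103.09335089651319
```

View pics/s_b.png

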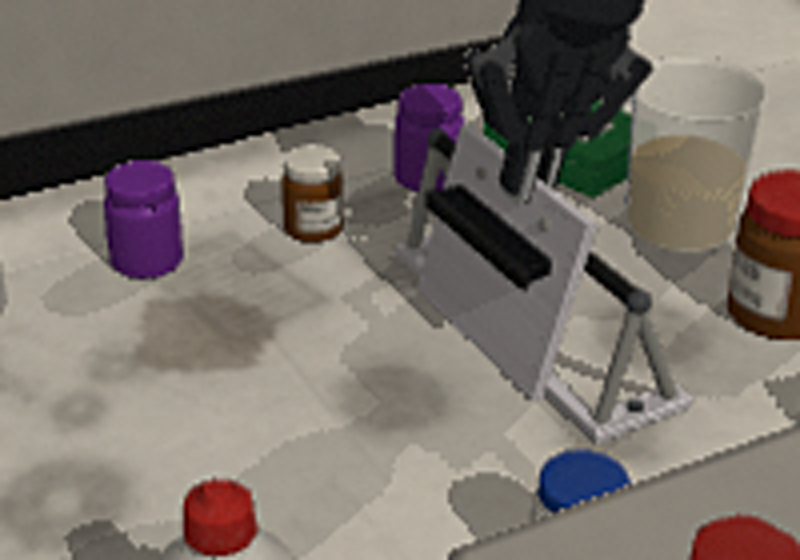

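The board stands leaning at the bar between the posts (foot corner (540,398)), still gripped. A final nudge onto the bar before release.

Emit:
carry_out:
  linear:
    - [0.0096,0.0003,-0.004]
    - [0,0,-0.002]
    - [0,0,0]
  angular:
    - [-0.008,0.22,0]
    - [0,0,0]
    - [0,0,0]
  hand: [0.05,0.05,0.05]

```text
clock: 16.95
position: [0.7654, 0.0323, 0.2739]
ee_rot: [-0.085, 0.689, 0.714, -0.089]
contact_force: [-4.3, 0.1, 3.2]
width: 0.0085
gripper_force: 32.8
```

Emit:
carry_out:
  linear:
    - [0,0,0]
    - [0,0,0]
    - [0,0,0]
    - [0,0,0]
    - [0.004,0,0.016]
    - [0.007,0,0.03]
    - [0.01,0,0.04]
    - [0.015,0,0.06]
  angular:
    - [0,0,0]
    - [0,0,0]
    - [0,0,0]
    - [0,0,0]
    - [0,0,0]
    - [0,0,0]
    - [0,0,0]
    - [0,0,0]
  hand: [0.2,0.25,0.3,0.3,0.3,0.3,0.3,0.3]

```text
clock: 17.62
position: [0.784, 0.0323, 0.3446]
ee_rot: [-0.086, 0.689, 0.714, -0.089]
contact_force: [0.8, 0.0, -0.7]
width: 0.0257
gripper_force: 0.0
```

Emit:
carry_out:
  linear:
    - [-0.03,0,0.06]
    - [-0.06,0,0.03]
    - [-0.08,0,0]
    - [-0.08,0,0]
    - [-0.08,0,0]
    - [-0.08,0,0]
    - [0,0,0]
  angular:
    - [0,0,0]
    - [0,0,0]
    - [0,-1,0]
    - [0,-1,0]
    - [0,-1,0]
    - [0,0,0]
    - [0,0,0]
  hand: [0.3,0.3,0.3,0.3,0.3,0.3,0.3]

```text
clock: 18.2
position: [0.5701, 0.0329, 0.3909]
ee_rot: [-0.002, 0.694, 0.72, -0.008]
contact_force: [0.8, 0.3, -0.4]
width: 0.0256
gripper_force: 0.0
```

```bash
python3 st.py; python3 - <<'E'
from h import *
T=manip.get_image("top");S=manip.get_image("scene")
a=cv2.resize(S[130:270,240:440],None,fx=3,fy=3);b=cv2.resize(T[100:240,215:425],(600,400))
cv2.imwrite("pics/fin.png",cv2.resize(np.hstack([cv2.resize(a,(400,280)),cv2.resize(b,(400,280))]),(800,280))[:,:,::-1])
E
```

```text
{'clock': np.float64(18.2), 'qpos': array([-0.0608,  0.2822,  1.5308, -0.0101,  1.3423, -0.0939]), 'position': array([0.5701, 0.0329, 0.3909]), 'contact_force': array([ 0.7997,  0.2502, -0.4283]), 'width': np.float64(0.0256), 'gripper_force': np.float64(0.0)}
toolz [-0.0143 -0.009  -0.9999] tooly [ 0.9993  0.0354 -0.0146] pitch 90.81789860528053
```

View pics/fin.png

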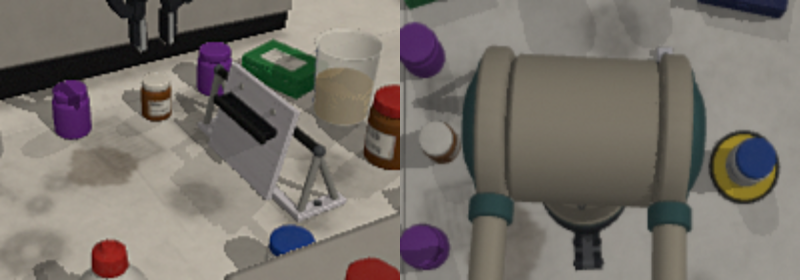

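Left half: board leaning on the bar, foot corner (271,195). Right half: jar inside the mat ring (730,167). The arm hides the board from above, so I'll clear it and check squareness.

Emit:
carry_out:
  linear:
    - [-0.06,0.05,0]
    - [-0.06,0.05,0]
    - [-0.06,0.05,0]
    - [-0.06,0.05,0]
    - [-0.06,0.05,0]
    - [-0.06,0.05,0]
    - [0,0,0]
  angular:
    - [0,0,0]
    - [0,0,0]
    - [0,0,0]
    - [0,0,0]
    - [0,0,0]
    - [0,0,0]
    - [0,0,0]
  hand: [0.3,0.3,0.3,0.3,0.3,0.3,0.3]

```text
clock: 18.88
position: [0.396, 0.1856, 0.3916]
ee_rot: [-0.0, 0.693, 0.721, -0.005]
contact_force: [-0.1, -0.6, -0.8]
width: 0.0255
gripper_force: 0.0
```

```bash
python3 - <<'E'
from h import *
np.set_printoptions(precision=4,suppress=True)
T=manip.get_image("top");S=manip.get_image("scene");print(plane(cam("scene"),(375.5,227.5),.0))
cv2.imwrite("pics/fin2.png",cv2.resize(T[110:200,240:430],None,fx=4.2,fy=4.2,interpolation=cv2.INTER_CUBIC)[:,:,::-1])
E
```

```text
[ 0.7051 -0.0296  0.    ]
```

View pics/fin2.png

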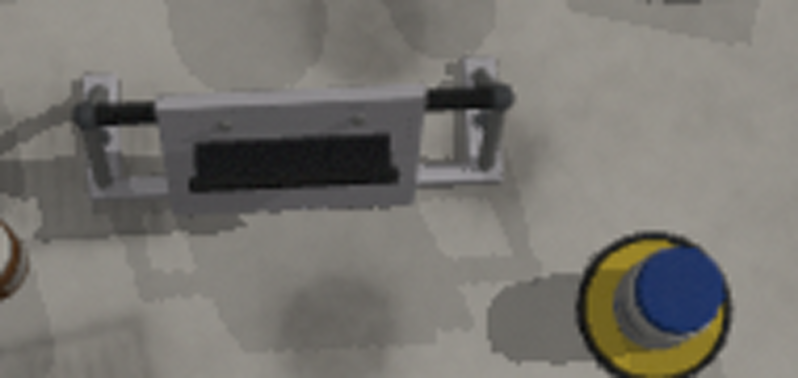

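Top crop: the board's top edge (158,98)–(425,86) runs parallel to the kerb front (92,198)–(500,181). Its foot is one board thickness in front of the kerb, and it stands between the posts. The jar is centred on the mat once the cap's height is allowed for.

```bash
python3 -c "
from rig import manip
print(manip.sign_off())"
```

```text
the job is handed in; nothing more can be done
None
```

I handed the job in at about 19 s: the jar stands upright on the yellow mat, and the board stands square at the kerb between the posts, green side against the rubber bar. The amber jar, wash bottle and white-capped jar were not touched.

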